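# Load the filter stages into the mist separator housing

## Task

Move the four filter cassettes from the wire service rack into the slots of the white filter housing, one in each slot, standing upright and fully down. They must stand in the order in which the air meets them, starting from the end with the blue hose spigot: metal mesh first, then yellow, then red, and black last, beside the fan. Do not knock over the grease tin or the sealant can.

Things in the scene. Friction and masses are not known exactly. Their poses are not given: they have to be found in the camera images.
- mesh_cassette: filter cassette: bare metal frame and grip, steel mesh. All four are alike in shape: panel 90 mm wide (own x), 22 mm thick (y), 90 mm high, lowest 8 mm stepped in to 80 x 14 mm; in the middle of the top edge a solid upright grip 36 mm (x) by 18 mm (y), 40 mm high: 130 mm high in all. Origin at the centre of the underside, z up. 0.11 to 0.23 kg. Both faces are alike.
- yellow_cassette: filter cassette: yellow frame, grip and pad. Shape and origin as the mesh cassette. Any cassette is best taken by its grip, across the grip's 36 mm (closing along the cassette's x): that leaves the neighbouring grips clear. It may be set in turned end for end.
- red_cassette: filter cassette: red frame and grip, cream pleated paper. Shape and origin as the mesh cassette.
- black_cassette: filter cassette: all black, carbon pad. Shape and origin as the mesh cassette.
- rack: steel wire service rack on a drip tray, 120 x 198 mm, fixed, wires 69 mm high; the cassettes stand in its four bays side by side along its y, at about y = -60, -20, 20, 60 mm, in any order, their axes about parallel to the rack's, undersides 6 mm above the bench. Origin at the centre of its underside. The machines left and right of the work stand 0.28 m high.
- housing: white open-topped box, fixed, 108 mm (x) by 256 mm (y), rim 78 mm high. Origin at the centre of its underside. Four slots for cassettes standing parallel to its x, centred at x = 0, y = -60, -20, 20, 60 mm, each 100 mm (x) by 30 mm (y) inside, between round-nosed grey ribs 70 mm high; slot floor 4 mm above the origin. Its closed ends carry the inlet and the outlet.
- inlet: blue round hose spigot, 36 mm across and 39 mm high on a flange, standing upright on top of one end of the housing (x = 0, y = +105.5 or -105.5 mm, underside 77 mm above the housing's origin): the dirty air enters at this end. Which end differs. Origin at the centre of its underside.
- outlet: flat black fan, 42 x 42 x 16 mm, with a wire guard, on top of the other end of the housing: the clean air leaves here. Origin at the centre of its underside.
- grease_tin: upright cream-coloured tin with a black lid, 50 mm across, 128 mm high, loose bystander on the bench. Origin at the centre of its underside.
- sealant_can: upright cyan and white can with a grey lid, 57 mm across, 98 mm high, loose bystander on the bench. Origin at the centre of its underside.

How it is judged:
By the outcome, as a careful person would: the job done as asked, in the order asked, and still so for the second after the job is handed in, with the robot touching nothing.
It also fails if it takes over 115 s, if anything falls off the work surface, if the arm or the gripper's body presses on something with over 40 N, if the wrist force passes 120 N, or if a joint passes its speed limit or range.

## Robot

A 6-joint arm with a two-finger parallel gripper is mounted at the origin on a cart in front of the work surface, level with it; the furniture and walls round the work are solid. World frame = base frame: x ahead of the robot, y to its left, z up, the work surface at z = 0. Lengths are in m, angles in rad, forces in N, time in s.
With the tool pointing down it reaches from about 0.275 to 0.75 m from the base axis. Payload 10.2 kg.
Tool frame: the origin (TCP) lies midway between the tips of the shut fingers; the grasp point (between the pads) lies 19 mm behind it (env.hold_point_z is the distance from the TCP to the grasp point, in m); z points along the fingers, y is the line along which they close (so a half turn about z gives the same grasp; the last joint's range is limited). The gripper opens to 85 mm and grips with 20 to 120 N. Pads are 22 mm wide; open, the fingers measure 114 mm over their backs; the gripper's body (76 mm by 85 mm) begins 54 mm behind the grasp point. The pads swing forward as they close: fully open they stand 13 mm farther back than shut.
Start: joints at [0.941, 0.313, 1.498, -0, 1.331, -0.223], TCP at [0.208, 0.482, 0.231] pointing down, gripper open.
Joint ranges: [-2.94, 2.94], [-0.97, 2.17], [0.19, 2.56], [-1.23, 4.37], [0.02, 3.11], [-2.88, 2.88]. Speed limits (rad/s): [2.39, 2.39, 3.01, 3.14, 3.14, 3.14].

## Interface

Orientations are given as a unit quaternion [x, y, z, w].
In Python, from bench import env, kinematics, monitor, eyes, job gives the robot as it stands. The module is installed in compiled form; this text tells all that it offers. Calls block until the motion is done:
- env.reach(position, orientation): joint-space move of the TCP to a pose.
- env.movel(position, velocity=0.15, frame=None, guard=None): straight line of the TCP; frame=None keeps the orientation; velocity is the mean speed in m/s. With guard (N) it stops when the force on the tool has changed by that much, and returns True; else False.
- env.set_joints(angles): joint-space move.
- env.release() and env.close_gripper(effort=None): open the fingers fully, or close them until they stop; effort is the grip in N (None keeps the last).
- env.hold(seconds).
- kinematics.ik(position, orientation): joint angles nearest the present ones, or None.
- monitor.sense(): the state.
- eyes.grab_frame(name): name is "scene" or "top" or "wrist"; returns a dict with "frame" (420x560x3 uint8, red, green, blue), "mtx" (3x3 intrinsics, pixels), "k1" (the pictures are not rectified: a ray, as slopes to the right and down, at radius r is drawn at 1 + k1 r^2 times it, then the intrinsics apply), "view" (4x4, takes a point from world to camera coordinates). Camera axes: x right, y down, z forward; pixel columns grow to the right and rows downward; lengths in m; the calibration is good to about 2 mm. A picture is of the moment at which its call begins. There is no depth.
A pose or a line that the arm cannot do raises env.MotionError and nothing moves.
- job.hand_in(): hands the job in; it is judged then, once.
The state is a dict: "clock": time; "joints": joint angles; "qvel": joint speeds; "joint_efforts": joint torques, N m; "position": TCP position; "ee_rot": TCP orientation; "contact_force": force on the tool from outside, world axes, zero at the start; "ft_torque": the same for the moment, N m; "finger_gap": opening from 0.0 (shut) to 1.0 (fully open); "gripper_force": force on a finger pad.
Only numpy, scipy, OpenCV 4.12 (cv2) and the standard library are available. Lean on these libraries where they do the work, as an engineer would, in place of code of your own. Each camera call takes 0.05 s, during which the arm holds its last target. There are 200 camera calls.

## Working session

There is one attempt and no reset: what is moved stays moved. The work goes in short steps, each a Python script; the robot and the scene stay as the last script left them, time stands still between calls to the robot, and variables do not carry over. Pictures are saved under pics/ and viewed, at most 14 in all, crops included, and the job is handed in when it is done.

```bash
mkdir -p pics; python3 - <<'E'
from bench import env, kinematics, monitor, eyes, job
import cv2,numpy as np
for n in ("scene","top"):
    f=eyes.grab_frame(n); cv2.imwrite(f"pics/{n}0.png",cv2.resize(f["frame"][:,:,::-1],(800,600),interpolation=cv2.INTER_CUBIC))
    print(n,f["mtx"].tolist(),f["k1"],np.round(f["view"],4).tolist())
s=monitor.sense();print(s["clock"],s["ee_rot"],s["position"],env.hold_point_z)
E
```

```text
scene [[462.6669118474031, 0.0, 280.5304222755552], [0.0, 462.6669118474031, 203.91076328048533], [0.0, 0.0, 1.0]] 0.04439759754097542 [[0.7876, -0.6158, -0.0213, -0.4138], [-0.2908, -0.341, -0.8939, 0.2615], [0.5432, 0.7103, -0.4477, 0.694], [0.0, 0.0, 0.0, 1.0]]
top [[419.5690593870064, 0.0, 278.11926848840284], [0.0, 419.5690593870064, 211.2604194231179], [0.0, 0.0, 1.0]] -0.08997433442874872 [[-0.0238, -0.9997, 0.0011, 0.0561], [-0.9791, 0.0231, -0.2021, 0.5762], [0.2021, -0.0059, -0.9794, 1.0303], [0.0, 0.0, 0.0, 1.0]]
0.1 [ 2.02016015e-01  9.79382058e-01 -5.04644019e-04 -2.42913899e-04] [0.20760726 0.48196384 0.23081477] 0.0187
```

View pics/scene0.png

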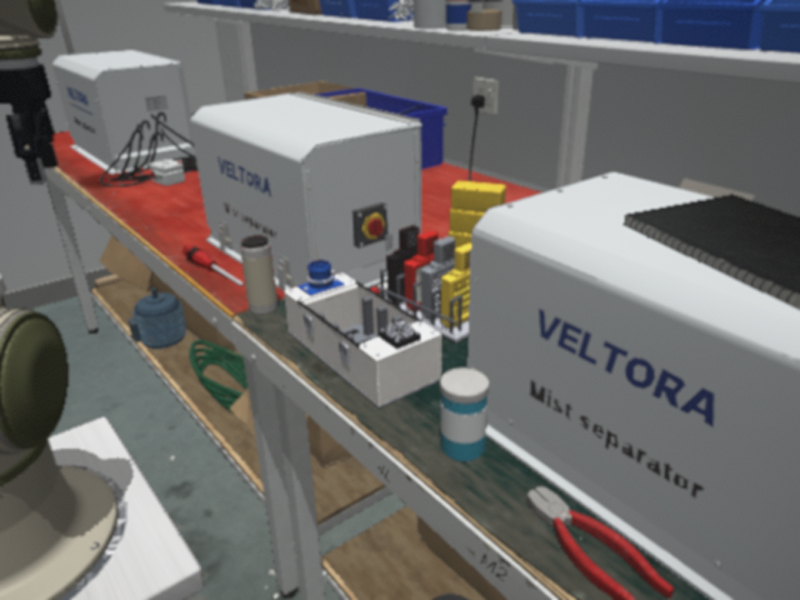

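View pics/top0.png

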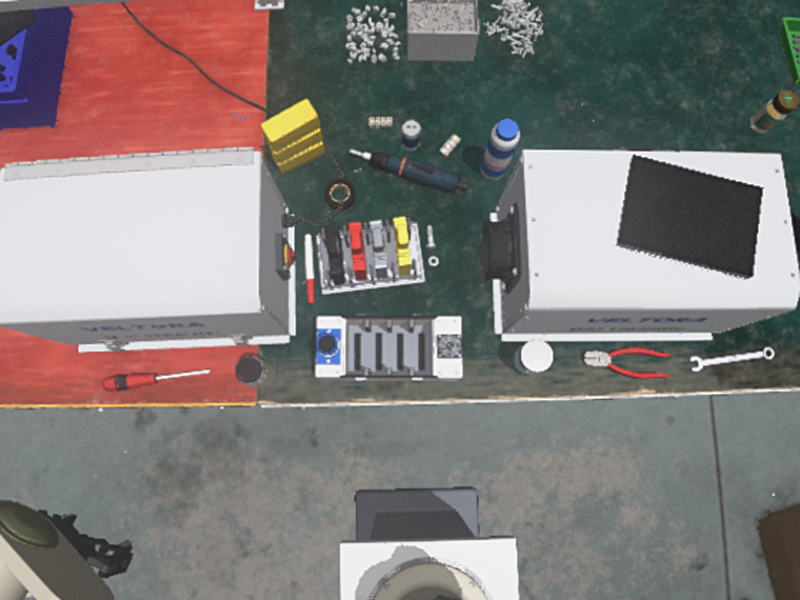

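Top view: the blue inlet is at the housing's left (+y) end at (327,343). The rack, left to right, holds black, red, mesh, yellow. The tin is at (250,368) and the sealant can at (535,357).

```bash
cat > h.py <<'E'
from bench import env, kinematics, monitor, eyes, job
import cv2,numpy as np
from scipy.spatial.transform import Rotation as R
def px2w(f,uv,z):
    uv=np.array(uv,float).reshape(-1,1,2)
    n=cv2.undistortPoints(uv,f["mtx"],np.array([f["k1"],0,0,0.])).reshape(-1,2)
    V=np.array(f["view"]);Rm=V[:3,:3];c=-Rm.T@V[:3,3]
    d=np.c_[n,np.ones(len(n))]@Rm
    z=np.broadcast_to(z,len(n))
    return c+d*((z-c[2])/d[:,2])[:,None]
def quat(a):  # tool down, finger line (tool y) at angle a from world x
    y=np.array([np.cos(a),np.sin(a),0]);z=np.array([0,0,-1.]);x=np.cross(y,z)
    return R.from_matrix(np.c_[x,y,z]).as_quat()
def crop(f,name,c0,r0,c1,r1,s):
    cv2.imwrite("pics/"+name,cv2.resize(f["frame"][r0:r1,c0:c1,::-1],None,fx=s,fy=s,interpolation=cv2.INTER_CUBIC))
E
python3 - <<'E'
from h import *
f=eyes.grab_frame("top")
crop(f,"c1.png",210,145,335,270,4.75)
t=0.7
uv=lambda *p:np.array(p)*t
# rough from 800px
print("housing corners z78",px2w(f,uv([316,317],[461,317],[464,377],[315,378]),.078)[:,:2].round(3).tolist())
print("tin, can",px2w(f,uv([250,368]),.128).round(3),px2w(f,uv([535,357]),.098).round(3))
print("machine top edges",px2w(f,uv([262,150],[290,320],[525,152],[497,330]),.28)[:,:2].round(3).tolist())
print("grips z136",px2w(f,uv([334,236],[356,232],[378,230],[402,225]),.136)[:,:2].round(3).tolist())
E
```

```text
housing corners z78 [[0.549, 0.188], [0.543, -0.07], [0.437, -0.071], [0.441, 0.189]]
tin, can [[0.456 0.292 0.128]] [[ 0.466 -0.193  0.098]]
machine top edges [[0.775, 0.246], [0.509, 0.198], [0.762, -0.158], [0.487, -0.098]]
grips z136 [[0.68, 0.149], [0.686, 0.111], [0.689, 0.073], [0.697, 0.031]]
```

View pics/c1.png

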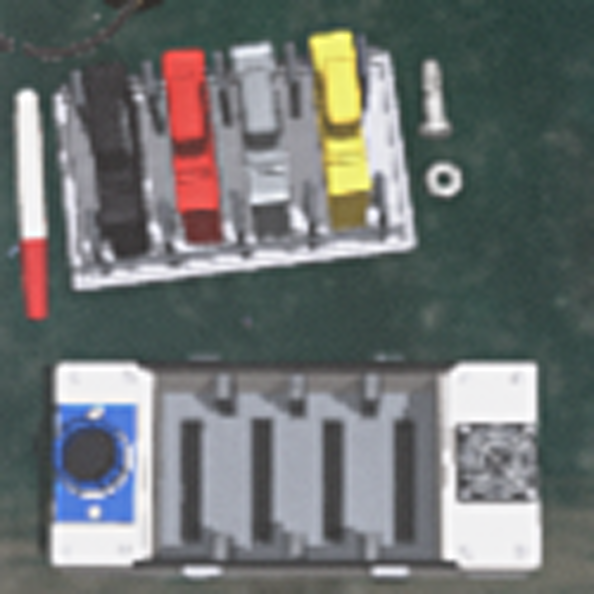

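The crop shows the rack tray front edge from (75,288) to (413,247), so it is yawed about 7°. The housing is nearly square to the robot. I'll go near with the wrist camera.

```bash
python3 - <<'E'
from h import *
s=monitor.sense();p=s["position"]
env.movel([p[0],p[1],.45],velocity=.25)
for a in (0,np.pi):
    q=kinematics.ik([.56,.09,.42],quat(a)); print(a,None if q is None else np.round(q,2))
    
q0=kinematics.ik([.56,.09,.42],quat(0));q1=kinematics.ik([.56,.09,.42],quat(np.pi))
c=[(abs(q[5]),a) for q,a in((q0,0),(q1,np.pi)) if q is not None]
a=min(c)[1];print(a)
env.reach([.56,.09,.42],quat(a))
f=eyes.grab_frame("wrist");cv2.imwrite("pics/w1.png",cv2.resize(f["frame"][:,:,::-1],(800,600),interpolation=cv2.INTER_CUBIC))
V=np.array(f["view"]);print((-V[:3,:3].T@V[:3,3]).round(3),V[2,:3].round(3),monitor.sense()["clock"])
E
```

```text
0 [-0.05  0.38  0.93 -0.    1.83 -0.05]
3.141592653589793 None
0
[0.56  0.163 0.563] [ 0.    -0.283 -0.959] 3.1333
```

View pics/w1.png

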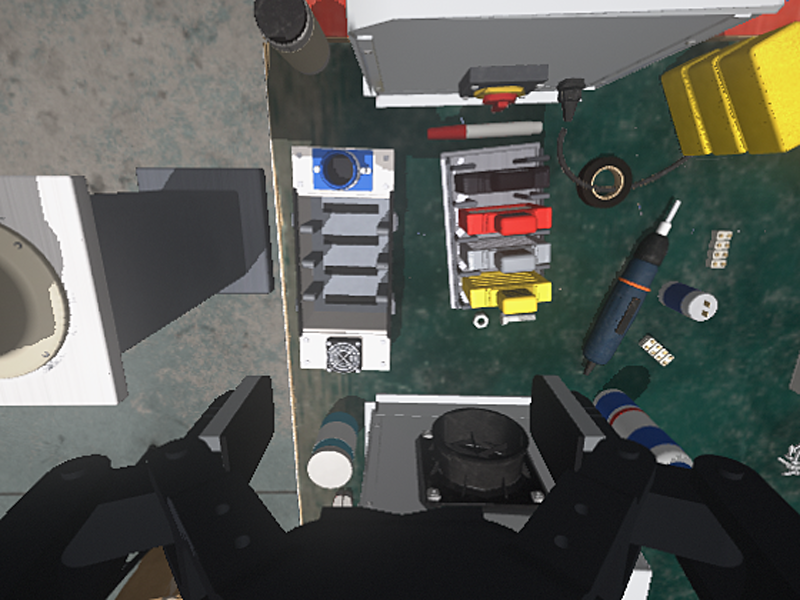

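The wrist view shows both: housing from (292,147) to (390,370), with the inlet at (343,168) on top, and the rack from (443,145) to (552,308). I'll crop to measure.

```bash
python3 - <<'E'
from h import *
f=eyes.grab_frame("wrist")
crop(f,"w1c.png",200,95,395,265,3.5)
import pickle;pickle.dump(f,open("w1.pkl","wb"))
E
```

```text
(no output)
```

View pics/w1c.png

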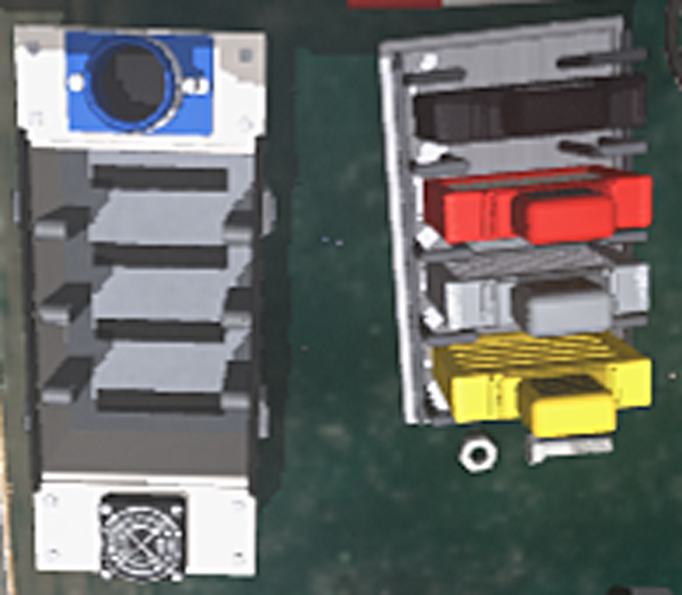

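```bash
python3 - <<'E'
from h import *
import pickle;f=pickle.load(open("w1.pkl","rb"));print(f["mtx"][0,0],f["k1"])
g=lambda pts,z:px2w(f,np.array(pts)/3.5+[200,95]-0.35,z)[:,:2].round(4).tolist()
print("H",g([(14,27),(266,32),(254,574),(35,570)],.078))
print("inlet top ring",g([(131,84)],.116)); print("fan",g([(143,540)],.093))
for n,p in dict(red=[(527,197),(611,195),(614,242),(528,242)],mesh=[(525,288),(606,285),(609,331),(528,335)],yel=[(530,401),(612,398),(615,437),(533,438)]).items(): print(n,g(p,.136))
# upper(+y) panel edges z=.096
for n,p in dict(black=[(414,95),(643,77)],red=[(427,181),(651,174)],mesh=[(430,266),(648,262)]).items(): print(n,"paneltop",g(p,.096))
print("rack tray",g([(381,45),(408,422)],.004))
E
```

```text
303.6432085801569 0.014614024169260298
H [[0.4439, 0.1906], [0.5519, 0.1888], [0.5447, -0.0659], [0.4359, -0.0636]]
inlet top ring [[0.4983, 0.1671]]
fan [[0.4923, -0.041]]
red [[0.6556, 0.1242], [0.6887, 0.125], [0.6915, 0.1065], [0.6572, 0.1066]]
mesh [[0.6572, 0.088], [0.6898, 0.0892], [0.6927, 0.0702], [0.6597, 0.0686]]
yel [[0.6623, 0.0404], [0.6964, 0.0417], [0.6991, 0.0247], [0.6647, 0.0242]]
black paneltop [[0.6143, 0.1629], [0.7098, 0.1699]]
red paneltop [[0.6212, 0.1274], [0.7171, 0.1302]]
mesh paneltop [[0.6239, 0.0908], [0.7195, 0.0925]]
rack tray [[0.6079, 0.1866], [0.6278, -0.0095]]
```

```bash
python3 - <<'E'
from h import *
import pickle;f=pickle.load(open("w1.pkl","rb"))
t=eyes.grab_frame("top")
a=cv2.resize(t["frame"][100:245,160:235],None,fx=4,fy=4,interpolation=cv2.INTER_CUBIC)
b=cv2.resize(f["frame"][0:100,220:420],None,fx=2.4,fy=2.4,interpolation=cv2.INTER_CUBIC)
im=np.zeros((580,790,3),np.uint8);im[:a.shape[0],:300]=a;im[:b.shape[0],310:310+b.shape[1]]=b
cv2.imwrite("pics/m.png",im[:,:,::-1])
E
```

```text
(no output)
```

View pics/m.png

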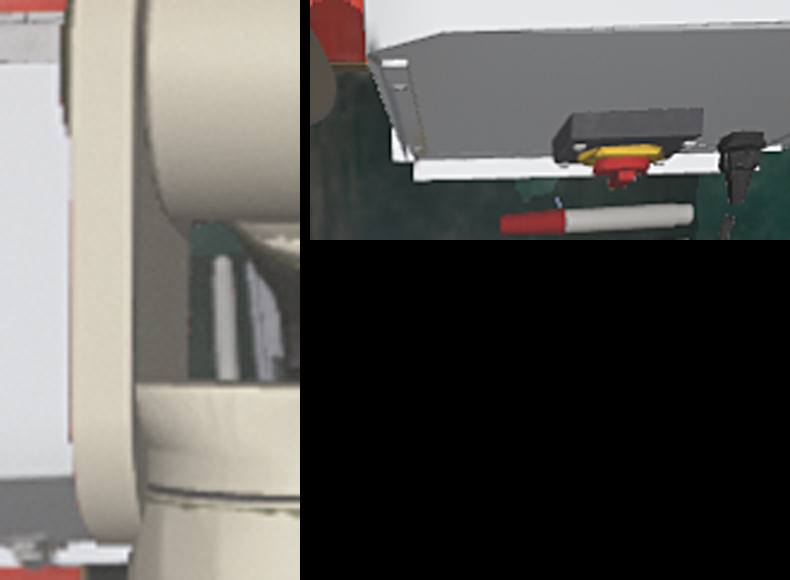

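```bash
python3 - <<'E'
from h import *
import pickle;f=pickle.load(open("w1.pkl","rb"))
g=lambda p,z:px2w(f,[(220+(p[0]-310)/2.4,p[1]/2.4)],z)[0].round(3).tolist()
print("top",g((445,33),.28),g((785,23),.28)," corner",g((372,55),.24),"foot",g((415,180),.01),g((780,183),.01))
print("estop tip",g((623,185),.14),g((623,185),.18),g((623,185),.1)," box",g((640,112),.2))
t=eyes.grab_frame("top")
for p in ([262,152],[270,310]): print("topcam edge",px2w(t,[np.array(p)*.7],.28)[0].round(3))
print("R machine top",px2w(t,[np.array(p)*.7 for p in ([525,152],[497,330])],.28).round(3), "foot/duct",px2w(t,[np.array(p)*.7 for p in ([495,338],[483,245])],[.01,.2]).round(3))
for p,a in (([.671,.154,.101],.06),([.671,.154,.26],.06),([.68,.034,.101],.06),([.494,.12,.1],-.027),([.494,.12,.1],-.027+3.14159)):
    q=kinematics.ik(p,quat(a));print(p,None if q is None else np.round(q,2))
E
```

```text
top [0.556, 0.247, 0.28] [0.67, 0.249, 0.28]  corner [0.527, 0.251, 0.24] foot [0.531, 0.238, 0.01] [0.785, 0.235, 0.01]
estop tip [0.649, 0.218, 0.14] [0.64, 0.212, 0.18] [0.657, 0.223, 0.1]  box [0.642, 0.24, 0.2]
topcam edge [0.771 0.246 0.28 ]
topcam edge [0.524 0.228 0.28 ]
R machine top [[ 0.762 -0.158  0.28 ]
 [ 0.487 -0.098  0.28 ]] foot/duct [[ 0.514 -0.14   0.01 ]
 [ 0.638 -0.097  0.2  ]]
[0.671, 0.154, 0.101] [ 0.06  0.79  1.09 -0.    1.27 -0.  ]
[0.671, 0.154, 0.26] [ 0.06  0.69  0.84 -0.    1.61 -0.  ]
[0.68, 0.034, 0.101] [-0.12  0.77  1.12 -0.    1.26 -0.18]
[0.494, 0.12, 0.1] [ 0.01  0.42  1.71 -0.    1.    0.03]
[0.494, 0.12, 0.1] None
```

```bash
cat >> h.py <<'E'
HC=np.array([.4941,.0625]);HY=-.027
YR=.06
def pick(xy,yaw=YR,zg=.101):
    env.reach([*xy,.27],quat(yaw))
    env.movel([*xy,.15],velocity=.25)
    hit=env.movel([*xy,zg],velocity=.08,guard=12)
    print("pick descend hit",hit,monitor.sense()["position"].round(4))
    env.close_gripper(45)
    s=monitor.sense();print("gap",s["finger_gap"],"F",s["gripper_force"])
    env.movel([*xy,.27],velocity=.2)
    s=monitor.sense();print("lift gap",s["finger_gap"],"cf",np.round(s["contact_force"],1),"t",s["clock"])
def slot(y): return HC+R.from_euler("z",HY).as_matrix()[:2,:2]@[0,y]
def place(y,dxy=(0,0),zg=.097):
    p=slot(y)+dxy
    env.movel([*p,.27],velocity=.25,frame=quat(HY))
    env.movel([*p,.185],velocity=.2)
    hit=env.movel([*p,zg],velocity=.07,guard=15)
    s=monitor.sense();print("place hit",hit,s["position"].round(4),np.round(s["contact_force"],1),s["clock"])
    return hit
def letgo():
    env.release();p=monitor.sense()["position"];env.movel([*p[:2],.27],velocity=.25)
    print("t",monitor.sense()["clock"])
E
python3 - <<'E'
from h import *
pick((.681,.033))
p=slot(.02);env.movel([*p,.27],velocity=.25,frame=quat(HY))
f=eyes.grab_frame("wrist");cv2.imwrite("pics/y1.png",cv2.resize(f["frame"][:,:,::-1],(800,600),interpolation=cv2.INTER_CUBIC))
print(monitor.sense()["clock"],p)
import pickle;pickle.dump(f,open("y1.pkl","wb"))
E
```

```text
pick descend hit False [0.6813 0.033  0.1014]
gap 0.4133492762579324 F 45.06608605384827
lift gap 0.4144151809133793 cf [-0.4  0.  -2.5] t 6.9917
7.9667 [0.49463993 0.08249271]
```

View pics/y1.png

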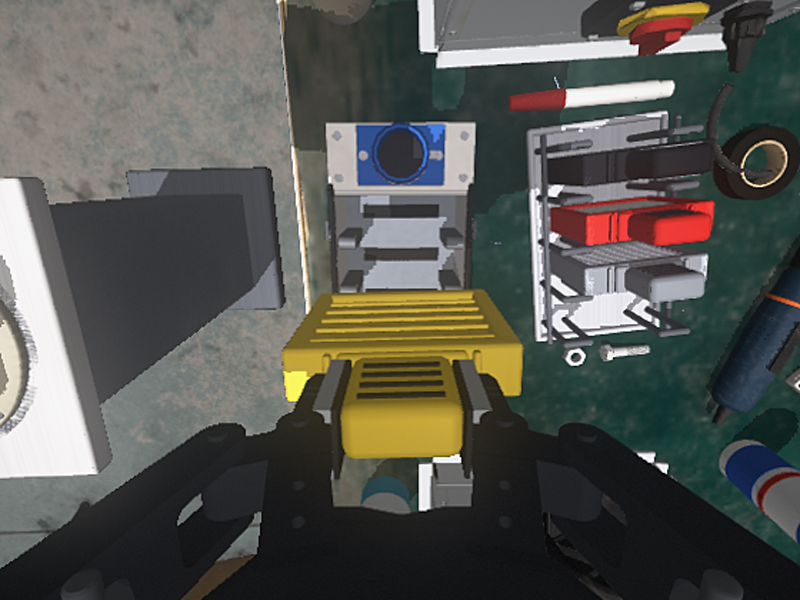

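The yellow cassette is held square. The panel's upper +y edge runs from (285,351) to (523,346), and the housing below it is clear.

```bash
python3 - <<'E'
from h import *
import pickle;f=pickle.load(open("y1.pkl","rb"))
print("panel edge",px2w(f,np.array([(285,351),(523,346)])*.7,.265).round(4), "expect y ~",slot(.02)[1]+.011)
print("grip +y top edge",px2w(f,np.array([(345,402),(462,400)])*.7,.305).round(4))
print("H",px2w(f,np.array([(327,122),(475,122)])*.7,.078).round(4))
place(.02)
E
```

```text
panel edge [[0.4531 0.0934 0.265 ]
 [0.5399 0.0929 0.265 ]] expect y ~ 0.09349271044285674
grip +y top edge [[0.4801 0.0943 0.305 ]
 [0.5124 0.094  0.305 ]]
H [[0.4453 0.1911 0.078 ]
 [0.5509 0.188  0.078 ]]
place hit True [0.4949 0.0824 0.0991] [ 1.  -0.3  3.1] 9.95
```

It stopped on the slot floor, at the expected height. Next is mesh.

```bash
python3 - <<'E'
from h import *
letgo()
pick((.676,.078)); h=place(.06)
if monitor.sense()["position"][2]<.1005: letgo()
E
```

```text
t 11.3333
pick descend hit False [0.6763 0.078  0.1014]
gap 0.41716022853086887 F 45.10742962360382
lift gap 0.41686550857019683 cf [ 0.   0.3 -1.6] t 14.9833
place hit True [0.4957 0.1225 0.0992] [-0.8 -0.1  5.4] 17.6083
t 18.9833
```

```bash
python3 - <<'E'
from h import *
pick((.673,.1155)); h=place(-.02)
if monitor.sense()["position"][2]<.1005: letgo()
env.movel([.58,.10,.36],velocity=.25)
f=eyes.grab_frame("wrist");cv2.imwrite("pics/r1.png",cv2.resize(f["frame"][:,:,::-1],(800,600),interpolation=cv2.INTER_CUBIC))
import pickle;pickle.dump(f,open("r1.pkl","wb"))
E
```

```text
pick descend hit False [0.6733 0.1155 0.1014]
gap 0.4141375779525579 F 46.0163140296936
lift gap 0.413760709266292 cf [-0.  -0.3 -1.8] t 22.6167
place hit True [0.4938 0.0425 0.099 ] [-0.4  0.8  5.5] 25.2833
t 26.6667
```

View pics/r1.png

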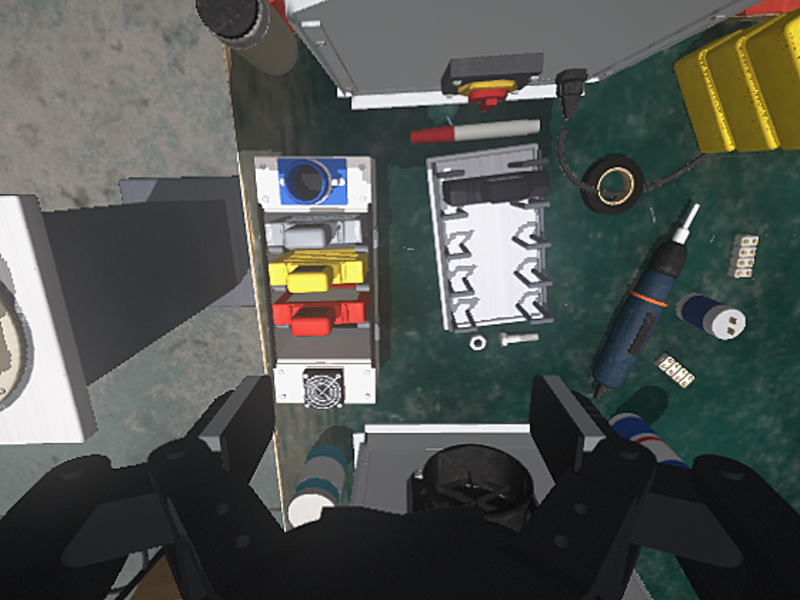

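Mesh, yellow and red stand in their slots, with the last slot at (322,345) free. Black remains at (497,188), so I'll brighten a crop of it.

```bash
python3 - <<'E'
from h import *
import pickle;f=pickle.load(open("r1.pkl","rb"))
g=dict(f);g["frame"]=(255*(f["frame"]/255.)**.45).astype(np.uint8)
crop(g,"b1.png",295,95,395,155,8)
E
```

```text
(no output)
```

View pics/b1.png

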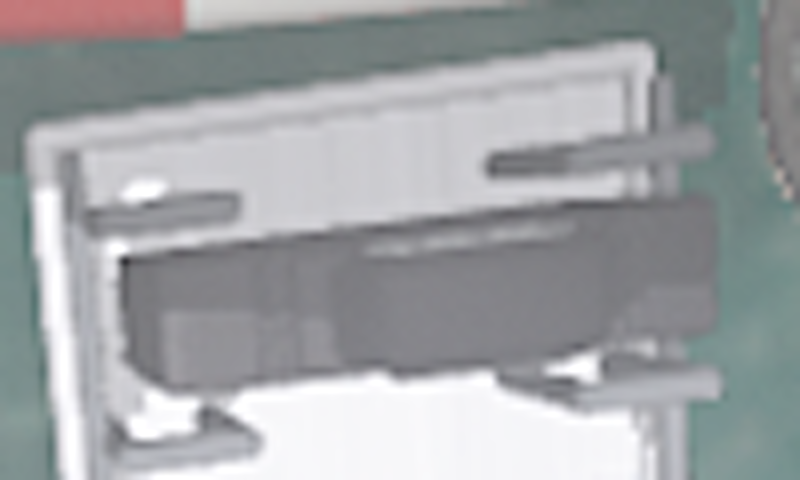

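```bash
python3 - <<'E'
from h import *
import pickle;f=pickle.load(open("r1.pkl","rb"))
g=lambda pts,z:px2w(f,np.array(pts)/8.+[295,95]-.44,z)[:,:2].round(4).tolist()
print(g([(370,252),(600,228),(608,345),(395,375)],.136)); print(g([(160,250),(715,198),(715,335),(165,388)],.096))
E
```

```text
[[0.6494, 0.1651], [0.6823, 0.1674], [0.6844, 0.151], [0.6536, 0.1476]]
[[0.6233, 0.1656], [0.7112, 0.1709], [0.7126, 0.1497], [0.6241, 0.144]]
```

```bash
python3 - <<'E'
from h import *
env.movel([.60,.12,.36],velocity=.25)
pick((.668,.1563)); h=place(-.06)
if monitor.sense()["position"][2]<.1005:
    letgo(); 
    env.movel([.56,.09,.40],velocity=.25)
    f=eyes.grab_frame("wrist");crop(f,"e1.png",150,60,450,285,2.6)
E
```

```text
pick descend hit False [0.6683 0.1563 0.1014]
gap 0.41577177342499905 F 45.3413987159729
lift gap 0.4130158047238816 cf [-0.7  0.9 -1.7] t 31.125
place hit True [0.4922 0.0025 0.0994] [-2.7  0.4  6.9] 33.9333
t 35.3167
```

View pics/e1.png

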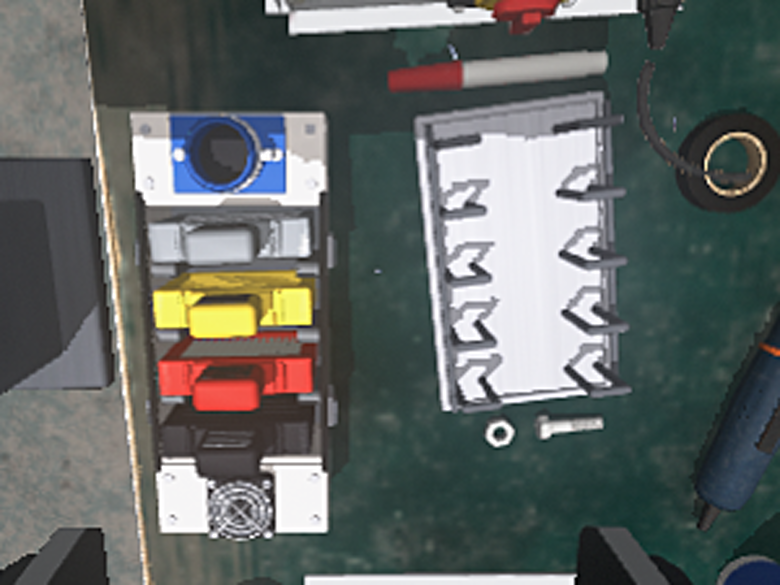

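All four are seated upright: mesh (220,243), yellow (225,318), red (227,390) and black (235,445), running from the blue inlet to the fan. The rack is empty and the robot is clear.

```bash
python3 -c "
from bench import job
print(job.hand_in())"
```

```text
the job is handed in; nothing more can be done
None
```

All four cassettes stand upright and fully down in the housing, in the order mesh, yellow, red, black from the blue inlet to the fan; the job was handed in at about 36 s, and the arm never went near the grease tin or the sealant can.

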